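Move the battery pack from the charger to the glue station

TASK

Pull the battery pack out of its charger past the spring catches, carry it over to the glue station (the one with a deck above its bay and a glue gun on top) and slide it, brass contacts first, under the rails and the overhanging deck until it clicks fully home. Leave the two jars, the tape roll and the gift tray where they are, standing as they stand.

Things in the scene. Friction and masses are not known exactly. Their poses are not given: they have to be found in the camera images.
- pack: battery pack, grey and black plastic, about 0.3 to 0.6 kg: foot plate 110 mm long (x), 72 wide (y), 8 thick, a notch in each long edge at x = +25, nose corners tapered; on it a plain body 110 x 52 mm up to 56 mm above the underside; in a bay its sides are free to grip above 16 mm. Origin: centre of the underside; x points to the nose (brass contacts), z up. Starts fully home in the charger.
- pack_nose (a point): point on the lower edge of the pack's nose, 55 mm ahead (+x) of the pack's origin.
- charger_seat (a point): in the charger: where the pack's origin is when fully home, on the bay floor, 20 mm above the table; x points into the bay, z up. Nothing is above this bay; its floor runs from x = -110 mm to the end wall at x = +56.5 mm; behind that a finned block 65 mm high.
- charger_mouth (a point): middle of the charger's bay mouth, on the floor, 45 mm before its seat (x = -45 mm); same axes. The bay is built like the station's (see station_mouth).
- station_seat (a point): in the glue station: where the pack's origin is when fully home, on the bay floor, 20 mm above the table; x points into the bay, z up. End wall at x = +56.5 mm. The floor runs out to x = -140 mm as an apron to set the pack on. Glue gun lies on the deck beyond x = +60 mm, up to 115 mm above the floor.
- station_mouth (a point): middle of the station's bay mouth, on the floor, 45 mm before its seat; same axes. From here inwards: walls 75 mm apart, with lips over the floor (undersides 10 mm, tops 16 mm above it, gap 59 mm between): the pack's foot slides under the lips, its body between them. For 30 mm before the mouth the walls flare, without lips, to about 92 mm.
- station_catch (a point): in the station's bay, 25 mm beyond the seat, on the floor: here a sprung roller in each wall (hidden under the lips) snaps into the pack's notches at home. About 10 N moves the pack past them. The charger has the same rollers.
- deck_edge (a point): middle of the lower front edge of the station's deck, 15 mm before the seat and 64 mm above the bay floor. The deck, 8 mm thick and 130 mm wide, covers everything beyond; with the pack home only its last 40 mm stick out.
- cookie_jar: bystander: cookie jar, 72 mm across, 95 mm high, standing; origin at the centre of its base.
- tall_jar: bystander: taller cookie jar, 76 mm across, 130 mm high, standing; origin at the centre of its base.
- tape_roll: bystander: tape roll lying flat, 96 mm across, 45 mm high; origin at the centre of its underside.
- gift_tray: bystander: open green gift tray 150 x 120 x 40 mm; origin at the centre of its underside.
Mind the look-alikes: they are no part of the job. Leave any blue or purple look-alike of the pack alone.

How it is judged:
On the way, in this order (a step that is already met when the one before it is completed fails the run):
1. the pack is out of the charger's bay and lifted off it (horizontal distance between pack and charger_seat above 0.08 m and height (world z) of pack above 0.035 m), for 0.1 s.
2. the pack lies level at the station's bay, nose in the rails but not yet home (x of pack_nose in the frame of station_seat above -0.045 m and x of pack in the frame of station_seat below -0.01 m and y of pack in the frame of station_seat between -0.006 and 0.006 m and z of pack in the frame of station_seat below 0.005 m and angle between pack's own z axis and vertical below 0.09 rad), for 0.05 s.
At the end, for the whole second after the job is handed in: The pack rests level in the station's bay, nose inwards, its origin within 3.5 mm of the seat along the bay, 4 mm across and in height, turned less than 0.06 rad from it, at rest; jars, tape roll and tray are upright and within 30 mm of where they started (x of pack in the frame of station_seat between -0.0035 and 0.0035 m and y of pack in the frame of station_seat between -0.004 and 0.004 m and z of pack in the frame of station_seat below 0.004 m and x of pack_nose in the frame of station_seat above 0.04 m and angle between the x axis of pack and the x axis of station_seat, either way round below 0.06 rad and angle between pack's own z axis and vertical below 0.05 rad and linear speed of pack below 0.01 m/s and distance of each of cookie_jar, tall_jar, tape_roll, gift_tray from where it was at the start of the episode below 0.03 m and angle between each of cookie_jar, tall_jar, tape_roll, gift_tray's own z axis and vertical below 0.2 rad); the robot touches nothing.
It fails at once if a bystander is shoved more than 30 mm or tipped over (not (distance of cookie_jar from where it was at the start of the episode below 0.03 m) or not (distance of tall_jar from where it was at the start of the episode below 0.03 m) or not (distance of tape_roll from where it was at the start of the episode below 0.03 m) or not (distance of gift_tray from where it was at the start of the episode below 0.03 m) or not (angle between cookie_jar's own z axis and vertical below 0.2 rad) or not (angle between tall_jar's own z axis and vertical below 0.2 rad) or not (angle between tape_roll's own z axis and vertical below 0.2 rad) or not (angle between gift_tray's own z axis and vertical below 0.2 rad)).
It also fails if it takes over 72 s, if anything falls off the work surface, if the arm or the gripper's body presses on something with over 40 N, if the wrist force passes 120 N, or if a joint passes its speed limit or range.

ROBOT

A 6-joint arm with a two-finger parallel gripper is mounted at the origin on the work surface. World frame = base frame: x ahead of the robot, y to its left, z up, the work surface at z = 0. Lengths are in m, angles in rad, forces in N, time in s.
With the tool pointing down it reaches from about 0.275 to 0.975 m from the base axis. Payload 8.4 kg.
Tool frame: the origin (TCP) lies midway between the tips of the shut fingers; the grasp point (between the pads) lies behind it (env.grip_point_offset is the z of the grasp point in the tool frame, in m); z points along the fingers, y is the line along which they close (so a half turn about z gives the same grasp; the last joint's range is limited). The gripper opens to 92 mm and grips with 3 to 60 N. Pads are 20 mm wide; open, the fingers measure 128 mm over their backs; the gripper's body (75 mm by 189 mm) begins 69 mm behind the grasp point.
Start: joints at [1.285, 0.353, 1.633, -0, 1.155, -0.002], TCP at [0.175, 0.6, 0.215] pointing down, gripper open.
Joint ranges: [-2.63, 2.63], [-0.92, 2.1], [0.06, 2.66], [-1.3, 4.44], [0, 2.69], [-3.02, 3.02]. Speed limits (rad/s): [2.22, 2.22, 2.79, 3.14, 3.14, 3.14].

INTERFACE

Orientations are given as a unit quaternion [w, x, y, z].
In Python, from station import env gives the robot as it stands.
- The arm moves only by the tool jog_arm, never from a script. Its argument "deltas" is a list of rows, each an object of numbers: "x", "y", "z": the shift along the tool's x, y, z in cm; "wx", "wy", "wz": the turn, a rotation vector about the tool's x, y, z in degrees; "claw": the opening, from 0 (shut) to 1 (fully open). A call has 1 to 20 rows; each row shifts and turns the commanded pose from where the row before left it, along the tool's axes as they then stand; what a row does not reach is not made up. A row lasts 1/10 s, in which the tool goes at most 50 mm and 8.59 degrees, less where a joint would pass 70% of its speed; a pose out of reach is approached as far as the arm can. A call with a gripper value outside its range is refused whole. The fingers move at their own pace and stop on an object; the grip force is fixed at half the most. Time passes only in rows, so rows that do not move let the fingers close. It gives the time, the measured TCP pose, the force, the opening and the grip force at its end, in the units of the state.
- env.read_state(): the state, without advancing time (a new reading comes with each control period).
- env.snapshot(name): name is "side" or "top"; returns a dict with "pixels" (400x640x3 uint8, red, green, blue), "vfov" (degrees; the focal length in pixels is half the picture's height over the tangent of half this angle, whatever the lens; pixels are square), "cx", "cy" (the principal point, pixels), "extrinsics" (4x4, takes a point from camera to world coordinates). Camera axes: x right, y down, z forward; pixel columns grow to the right and rows downward; lengths in m; the calibration is good to about 2 mm. A picture is of the moment at which its call begins. There is no depth.
- env.finish_job(): hands the job in; it is judged then, once.
Trained networks look in the newest picture that a camera, given by its name, has taken for a name from the list of things; names that differ only in an ending like _2 or _b are one class to them, and where a whole thing is asked for, a point or a joint stands for the part that bears it (a point fixed in the world has none). Each returns a list of dicts, best first, with "confidence" (0 to 1); they miss things now and then, are a little off and sometimes report something else, mostly with a low value. They report only what shows in the picture. A call takes as long as a camera call. They do not tell look-alikes from the thing itself.
- env.cut_out(target, camera): "pixels" (400x640 bool, what is visible of it).
- env.spot_point(target, camera): "position" ([x, y, z] in m, in world coordinates, good to about 4 mm: a listed point, or the origin of a listed thing).
The state is a dict: "t": time; "qpos": joint angles; "joint_velocities": joint speeds; "joint_efforts": joint torques, N m; "tcp_pos": TCP position; "eef_rot": TCP orientation; "wrist_force": force on the tool from outside, world axes, zero at the start; "ft_torque": the same for the moment, N m; "gripper_width": finger opening in m; "finger_force": force on a finger pad.
Only numpy, scipy, OpenCV 4.12 (cv2) and the standard library are available. Lean on these libraries where they do the work, as an engineer would, in place of code of your own. Each camera call takes 0.05 s, during which the arm holds its last target. There are 200 camera calls.

## Working session

There is one attempt and no reset: what is moved stays moved. The work goes in short steps, Python scripts to look and compute and a tool call to move; the robot and the scene stay as the last step left them, time stands still between calls to the robot, and variables do not carry over. Pictures are saved under pics/ and viewed, at most 10 in all, crops included, and the job is handed in when it is done.

Besides the shell and the picture viewer there is one more tool, called after "Call:" as name([rows], argument=value, ...), one row to a line, values as JSON. jog_arm: Moves the arm, as the interface text tells. Its arguments: {"type":"object","properties":{"deltas":{"type":"array","items":{"type":"object","properties":{"x":{"type":"number"},"y":{"type":"number"},"z":{"type":"number"},"wx":{"type":"number"},"wy":{"type":"number"},"wz":{"type":"number"},"claw":{"type":"number"}}}}},"required":["deltas"]}

```bash
mkdir -p pics
cat > h.py <<'E'
from station import env
import numpy as np, cv2
def snap(c,f=None):
    s=env.snapshot(c); im=cv2.cvtColor(s["pixels"],cv2.COLOR_RGB2BGR)
    if f: cv2.imwrite("pics/"+f,im)
    return s
def proj(s,p):
    E=np.array(s["extrinsics"]); c=E[:3,:3].T@(np.array(p)-E[:3,3]); f=200/np.tan(np.radians(s["vfov"])/2)
    return np.array([s["cx"]+f*c[0]/c[2], s["cy"]+f*c[1]/c[2]])
def back(s,uv,z):
    E=np.array(s["extrinsics"]); f=200/np.tan(np.radians(s["vfov"])/2)
    d=E[:3,:3]@np.array([(uv[0]-s["cx"])/f,(uv[1]-s["cy"])/f,1.]); return E[:3,3]+d*(z-E[2,3])/d[2]
E
python3 - <<'E'
from h import *
for c in("side","top"):
    s=snap(c,c+"0.png"); print(c,s["vfov"],s["cx"],s["cy"],np.round(s["extrinsics"],3).tolist())
    for n in ["pack","pack_nose","charger_seat","charger_mouth","station_seat","station_mouth","station_catch","deck_edge","cookie_jar","tall_jar","tape_roll","gift_tray"]:
        print(n,[(np.round(d["position"],3).tolist(),round(d["confidence"],2),proj(s,d["position"]).round().tolist()) for d in env.spot_point(n,c)])
print(env.grip_point_offset,env.read_state())
E
```

```text
side 55.95293353545697 317.0641979172848 200.5126189413259 [[-0.968, -0.17, 0.183, 0.381], [-0.25, 0.653, -0.715, 0.769], [0.002, -0.738, -0.674, 0.803], [0.0, 0.0, 0.0, 1.0]]
pack [([0.314, -0.21, 0.002], 0.98, [411.0, 189.0]), ([0.598, -0.199, 0.018], 0.91, [326.0, 174.0]), ([0.845, -0.049, -0.001], 0.74, [240.0, 195.0]), ([0.649, -0.393, -0.0], 0.61, [325.0, 144.0]), ([0.583, 0.171, 0.018], 0.6, [299.0, 259.0])]
pack_nose [([0.653, -0.197, 0.022], 0.88, [310.0, 171.0]), ([0.328, -0.264, 0.003], 0.87, [408.0, 178.0]), ([0.792, -0.039, 0.001], 0.69, [255.0, 199.0])]
charger_seat [([0.6, -0.194, 0.02], 0.68, [325.0, 174.0])]
charger_mouth [([0.558, -0.197, 0.021], 0.71, [338.0, 175.0])]
station_seat [([0.633, 0.181, 0.018], 0.56, [280.0, 258.0])]
station_mouth [([0.582, 0.173, 0.02], 0.84, [299.0, 259.0])]
station_catch [([0.652, 0.18, 0.02], 0.78, [273.0, 256.0]), ([0.604, 0.443, -0.003], 0.35, [254.0, 359.0]), ([0.584, 0.172, 0.022], 0.26, [299.0, 258.0])]
deck_edge [([0.612, 0.178, 0.083], 0.71, [286.0, 243.0])]
cookie_jar [([0.633, -0.008, 0.003], 0.56, [300.0, 214.0])]
tall_jar 
[... 1501 characters left out ...]
'qpos': array([ 1.28458559e+00,  3.52971055e-01,  1.63343360e+00, -4.46472535e-06,
        1.15521363e+00, -2.40689779e-03]), 'joint_velocities': array([-0.00143007, -0.0003483 ,  0.00108597,  0.00073825, -0.00073153,
        0.00205587]), 'joint_efforts': array([ 3.30313123e-03, -5.93746126e+01, -3.34583974e+01,  6.99995784e-02,
        1.56325393e-02,  2.52066656e-05]), 'tcp_pos': array([0.17500546, 0.59997653, 0.21458666]), 'eef_rot': array([ 1.78434714e-07,  1.41425280e-01,  9.89948933e-01, -1.29738897e-05]), 'wrist_force': array([ 0.15658877, -0.28361699, -1.06848896]), 'ft_torque': array([-0.0005583 ,  0.02450708,  0.01660931]), 'finger_force': 0.0, 'gripper_width': 0.0916184078591685}
```

View pics/top0.png

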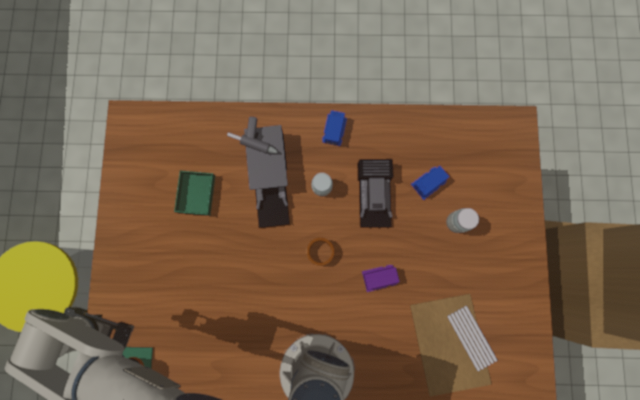

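View pics/side0.png

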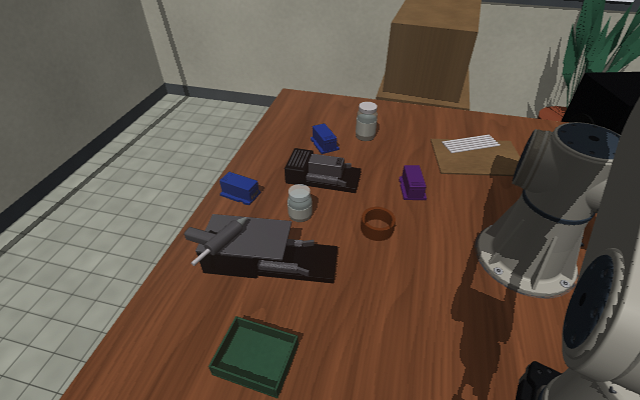

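Run:
```python
import cv2,numpy as np
a=cv2.imread("pics/top0.png")[150:240,230:430]; b=cv2.imread("pics/side0.png")[130:290,230:400]
a=cv2.resize(a,(600,270),interpolation=2); b=cv2.resize(b,(340,320),interpolation=2)
o=np.zeros((600,600,3),np.uint8);o[:270]=a;o[275:595,:340]=b;cv2.imwrite("pics/crop0.png",o)
```

```text
(no output)
```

View pics/crop0.png

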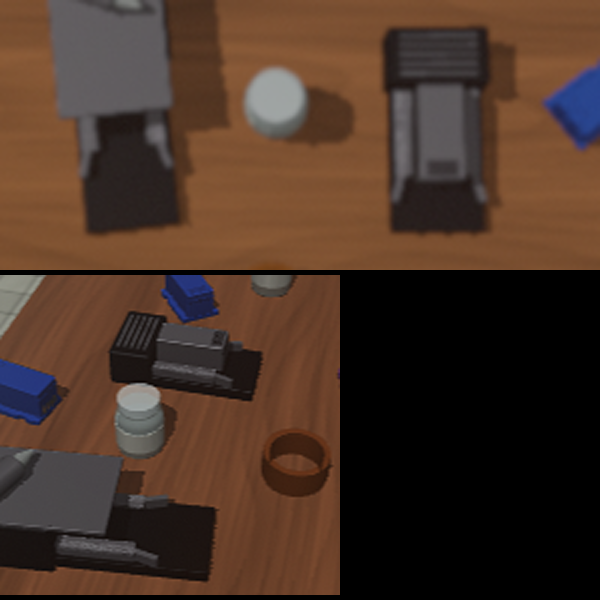

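The grey pack in the black charger is at top (375,196) and side (325,165). The things it could be mistaken for are purple (380,278), blue (334,128) and blue (430,182), all in top. I choose the grey/black one, and the crop confirms it sits in the charger with its nose at the finned block (+x). The station is at top (270,190), with its deck's front edge at about row 187. Next I refine poses by fitting model edges in both images.

```bash
cat > fit.py <<'E'
from h import *
from scipy.optimize import differential_evolution as DE
from scipy.ndimage import map_coordinates as mc
def samp(s,g,P,Q,M):
    # mean |gradient| normal to the projected segment
    R=lambda p:[M[0]+np.cos(M[2])*p[0]-np.sin(M[2])*p[1],M[1]+np.sin(M[2])*p[0]+np.cos(M[2])*p[1],p[2]]
    a,b=proj(s,R(P)),proj(s,R(Q)); t=np.linspace(.05,.95,40)[:,None]; uv=a+(b-a)*t; n=np.array([-(b-a)[1],(b-a)[0]]); n=n/np.linalg.norm(n)
    v=[mc(g[i],[uv[:,1],uv[:,0]],order=1,mode="nearest") for i in(0,1)]
    return abs((n[0]*v[0]+n[1]*v[1]).mean())
def rect(x0,x1,h,z,back=True):
    r=[([x0,-h,z],[x0,h,z]),([x0,-h,z],[x1,-h,z]),([x0,h,z],[x1,h,z])]
    return r+[([x1,-h,z],[x1,h,z])] if back else r
def grad(s):
    i=cv2.GaussianBlur(cv2.cvtColor(s["pixels"],cv2.COLOR_RGB2GRAY).astype(np.float32),(0,0),.8)
    return cv2.Sobel(i,5,1,0)/8,cv2.Sobel(i,5,0,1)/8
def fit(views,segs,g0,rng=(.015,.015,.15)):
    G=[(s,grad(s)) for s in views]
    f=lambda M:-sum(samp(s,g,P,Q,M) for s,g in G for P,Q in segs)
    r=DE(f,[(a-b,a+b) for a,b in zip(g0,rng)],seed=1,tol=1e-6,maxiter=80,popsize=12); return r.x.round(4),round(-r.fun/len(segs)/len(views),2)
DECK=rect(-.015,.058,.065,.092,False); PACK=rect(-.055,.055,.026,.076)
APR=[([-.14,-.045,.02],[-.14,.045,.02])]
E
python3 - <<'E'
from fit import *
T,S=snap("top"),snap("side")
for nm,v in(("T",[T]),("S",[S]),("TS",[T,S])):
    print(nm,"station deck",fit(v,DECK,[.63,.177,.07]),"deck+apron",fit(v,DECK+APR,[.63,.177,.07]),"pack",fit(v,PACK,[.6,-.196,0]))
    s=v[0]
for c in("top","side"):
  for d in env.cut_out("pack",c):
    m=d["pixels"].astype(np.uint8); print(c,round(d["confidence"],2),cv2.minAreaRect(cv2.findNonZero(m)))
E
```

```text
T station deck (array([0.627 , 0.1772, 0.1364]), np.float64(7.71)) deck+apron (array([0.6253, 0.1765, 0.1495]), np.float64(9.39)) pack (array([ 0.5984, -0.196 ,  0.0164]), np.float64(11.68))
S station deck (array([0.6277, 0.1764, 0.1408]), np.float64(10.64)) deck+apron (array([0.6258, 0.1762, 0.1314]), np.float64(11.02)) pack (array([ 0.599 , -0.1952, -0.    ]), np.float64(9.22))
TS station deck (array([0.6275, 0.1765, 0.1408]), np.float64(9.13)) deck+apron (array([0.6257, 0.1763, 0.1364]), np.float64(10.16)) pack (array([ 0.5984, -0.1957,  0.009 ]), np.float64(10.36))
top 0.93 ((430.0396728515625, 181.10397338867188), (19.63037109375, 34.405914306640625), 50.710594177246094)
top 0.62 ((333.9117736816406, 127.35295104980469), (19.402849197387695, 32.25723648071289), 14.03624439239502)
top 0.61 ((375.0, 194.5), (33.0, 18.0), 90.0)
top 0.59 ((380.676513671875, 276.70587158203125), (22.070741653442383, 34.92512893676758), 75.96376037597656)
side 0.77 ((412.5103759765625, 182.1758575439453), (35.05704879760742, 26.718521118164062), 86.633544921875)
side 0.74 ((323.993896484375, 137.94512939453125), (28.38090705871582, 24.294937133789062), 83.6598129272461)
side 0.72 ((239.40000915527344, 188.3000030517578), (40.16092300415039, 25.61444854736328), 18.434947967529297)
side 0.69 ((325.8461608886719, 164.76922607421875), (35.3009033203125, 20.788311004638672), 11.309932708740234)
side 0.65 ((366.5, 121.0), (38.0, 21.0), 90.0)
```

Call:
jog_arm([
  {"x": -3.14,"y": -3.22,"claw": 1},
  {"x": -3.14,"y": -3.22},
  {"x": -3.14,"y": -3.22},
  {"x": -3.14,"y": -3.22},
  {"x": -3.14,"y": -3.22},
  {"x": -3.14,"y": -3.22},
  {"x": -3.14,"y": -3.22},
  {"x": -3.14,"y": -3.22},
  {"x": -3.14,"y": -3.22},
  {"x": -3.14,"y": -3.22},
  {"x": -3.14,"y": -3.22},
  {"x": -3.14,"y": -3.22},
  {"x": -3.14,"y": -3.22},
  {"x": -3.14,"y": -3.22},
  {"x": -3.14,"y": -3.22},
  {"x": -3.14,"y": -3.22},
  {"x": -3.14,"y": -3.22},
  {"x": -3.14,"y": -3.22},
  {"x": -3.14,"y": -3.22},
  {"x": -3.14,"y": -3.22},
])

```text
schema error: expected keys x, y, z, wx, wy, wz, claw
```

Call:
jog_arm([
  {"wz": -8.1},
  {"wz": -8.1},
  {},
  {},
])

```text
schema error: expected keys x, y, z, wx, wy, wz, claw
```

```bash
cat >> h.py <<'E'
from scipy.spatial.transform import Rotation as Ro
def go(p,yaw):
    "tool-axis shift (cm) and turn (deg) from the measured pose to p, tool down, y axis at world yaw"
    s=env.read_state(); w,x,y,z=s["eef_rot"]; R=Ro.from_quat([x,y,z,w])
    T=Ro.from_euler("z",yaw)*Ro.from_matrix(np.diag([-1,1,-1]))
    print("t",round(s["t"],2),"tcp",s["tcp_pos"].round(4),"F",s["wrist_force"].round(1),"w",round(s["gripper_width"],4))
    print("shift cm",(R.inv().apply(np.array(p)-s["tcp_pos"])*100).round(2),"turn deg",np.degrees((R.inv()*T).as_rotvec()).round(2))
E
python3 -c "
from h import *
go([.597,-.196,.15],0.005)"
```

```text
t 1.5 tcp [0.175  0.6    0.2146] F [ 0.8  0.4 -0.1] w 0.0917
shift cm [-62.8  -64.6    6.46] turn deg [  0.     0.   -16.55]
```

Call:
jog_arm([
  {"x": -3.14,"y": -3.23,"z": 0,"wx": 0,"wy": 0,"wz": 0,"claw": 1},
  {"x": -3.14,"y": -3.23,"z": 0,"wx": 0,"wy": 0,"wz": 0,"claw": 1},
  {"x": -3.14,"y": -3.23,"z": 0,"wx": 0,"wy": 0,"wz": 0,"claw": 1},
  {"x": -3.14,"y": -3.23,"z": 0,"wx": 0,"wy": 0,"wz": 0,"claw": 1},
  {"x": -3.14,"y": -3.23,"z": 0,"wx": 0,"wy": 0,"wz": 0,"claw": 1},
  {"x": -3.14,"y": -3.23,"z": 0,"wx": 0,"wy": 0,"wz": 0,"claw": 1},
  {"x": -3.14,"y": -3.23,"z": 0,"wx": 0,"wy": 0,"wz": 0,"claw": 1},
  {"x": -3.14,"y": -3.23,"z": 0,"wx": 0,"wy": 0,"wz": 0,"claw": 1},
  {"x": -3.14,"y": -3.23,"z": 0,"wx": 0,"wy": 0,"wz": 0,"claw": 1},
  {"x": -3.14,"y": -3.23,"z": 0,"wx": 0,"wy": 0,"wz": 0,"claw": 1},
  {"x": -3.14,"y": -3.23,"z": 0,"wx": 0,"wy": 0,"wz": 0,"claw": 1},
  {"x": -3.14,"y": -3.23,"z": 0,"wx": 0,"wy": 0,"wz": 0,"claw": 1},
  {"x": -3.14,"y": -3.23,"z": 0,"wx": 0,"wy": 0,"wz": 0,"claw": 1},
  {"x": -3.14,"y": -3.23,"z": 0,"wx": 0,"wy": 0,"wz": 0,"claw": 1},
  {"x": -3.14,"y": -3.23,"z": 0,"wx": 0,"wy": 0,"wz": 0,"claw": 1},
  {"x": -3.14,"y": -3.23,"z": 0,"wx": 0,"wy": 0,"wz": 0,"claw": 1},
  {"x": -3.14,"y": -3.23,"z": 0,"wx": 0,"wy": 0,"wz": 0,"claw": 1},
  {"x": -3.14,"y": -3.23,"z": 0,"wx": 0,"wy": 0,"wz": 0,"claw": 1},
  {"x": -3.14,"y": -3.23,"z": 0,"wx": 0,"wy": 0,"wz": 0,"claw": 1},
  {"x": -3.14,"y": -3.23,"z": 0,"wx": 0,"wy": 0,"wz": 0,"claw": 1},
])

```text
t: 3.5
tcp_pos: [0.5976, -0.1979, 0.2146]
eef_rot: [0.0, 0.142, 0.99, 0.0]
wrist_force: [1.0, 0.3, -0.1]
gripper_width: 0.092
finger_force: 0.0
```

Call:
jog_arm([
  {"x": 0,"y": 0,"z": 2,"wx": 0,"wy": 0,"wz": -8.2,"claw": 1},
  {"x": 0,"y": 0,"z": 2,"wx": 0,"wy": 0,"wz": -8.2,"claw": 1},
  {"x": 0,"y": 0,"z": 2,"wx": 0,"wy": 0,"wz": 0,"claw": 1},
  {"x": 0,"y": 0,"z": 0,"wx": 0,"wy": 0,"wz": 0,"claw": 1},
  {"x": 0,"y": 0,"z": 0,"wx": 0,"wy": 0,"wz": 0,"claw": 1},
])

```text
t: 4.0
tcp_pos: [0.597, -0.196, 0.1548]
eef_rot: [-0.0, -0.001, 1.0, 0.0]
wrist_force: [-0.6, -0.3, 0.2]
gripper_width: 0.0918
finger_force: 0.0
```

```bash
python3 -c "
from h import *
go([.597,-.196,.0395],0.005)"
```

```text
t 4.0 tcp [ 0.597  -0.196   0.1548] F [-0.6 -0.3  0.2] w 0.0918
shift cm [-0.   -0.   11.53] turn deg [ 0.01 -0.02 -0.18]
```

Call:
jog_arm([
  {"x": 0,"y": 0,"z": 3,"wx": 0,"wy": 0,"wz": 0,"claw": 1},
  {"x": 0,"y": 0,"z": 3,"wx": 0,"wy": 0,"wz": 0,"claw": 1},
  {"x": 0,"y": 0,"z": 2.5,"wx": 0,"wy": 0,"wz": 0,"claw": 1},
  {"x": 0,"y": 0,"z": 1,"wx": 0,"wy": 0,"wz": 0,"claw": 1},
  {"x": 0,"y": 0,"z": 1,"wx": 0,"wy": 0,"wz": 0,"claw": 1},
  {"x": 0,"y": 0,"z": 1,"wx": 0,"wy": 0,"wz": 0,"claw": 1},
  {"x": 0,"y": 0,"z": 0,"wx": 0,"wy": 0,"wz": 0,"claw": 1},
  {"x": 0,"y": 0,"z": 0,"wx": 0,"wy": 0,"wz": 0,"claw": 1},
])

```text
t: 4.8
tcp_pos: [0.5974, -0.1961, 0.0402]
eef_rot: [0.0, -0.001, 1.0, -0.0]
wrist_force: [0.8, -0.3, -0.3]
gripper_width: 0.092
finger_force: 0.0
```

Call:
jog_arm([
  {"x": 0,"y": 0,"z": 0,"wx": 0,"wy": 0,"wz": 0,"claw": 0.5},
  {"x": 0,"y": 0,"z": 0,"wx": 0,"wy": 0,"wz": 0,"claw": 0.3},
  {"x": 0,"y": 0,"z": 0,"wx": 0,"wy": 0,"wz": 0,"claw": 0.3},
  {"x": 0,"y": 0,"z": 0,"wx": 0,"wy": 0,"wz": 0,"claw": 0.3},
  {"x": 0,"y": 0,"z": 0,"wx": 0,"wy": 0,"wz": 0,"claw": 0.3},
  {"x": 0,"y": 0,"z": 0,"wx": 0,"wy": 0,"wz": 0,"claw": 0.3},
  {"x": 0,"y": 0,"z": 0,"wx": 0,"wy": 0,"wz": 0,"claw": 0.3},
])

```text
t: 5.5
tcp_pos: [0.597, -0.1961, 0.0397]
eef_rot: [0.0, -0.001, 1.0, -0.0]
wrist_force: [-0.3, -1.3, 1.3]
gripper_width: 0.052
finger_force: 29.9
```

Call:
jog_arm([
  {"x": 0.3,"y": 0,"z": 0,"wx": 0,"wy": 0,"wz": 0,"claw": 0},
  {"x": 0.3,"y": 0,"z": 0,"wx": 0,"wy": 0,"wz": 0,"claw": 0},
  {"x": 0.3,"y": 0,"z": 0,"wx": 0,"wy": 0,"wz": 0,"claw": 0},
  {"x": 0.3,"y": 0,"z": 0,"wx": 0,"wy": 0,"wz": 0,"claw": 0},
  {"x": 0.4,"y": 0,"z": 0,"wx": 0,"wy": 0,"wz": 0,"claw": 0},
  {"x": 0.4,"y": 0,"z": 0,"wx": 0,"wy": 0,"wz": 0,"claw": 0},
])

```text
t: 6.1
tcp_pos: [0.5766, -0.1962, 0.0397]
eef_rot: [-0.0, -0.001, 1.0, -0.0]
wrist_force: [0.8, -1.2, 0.4]
gripper_width: 0.0518
finger_force: 29.9
```

Run:
```python
from fit import *
T,S=snap("top"),snap("side")
s=env.read_state(); print(s["tcp_pos"],s["wrist_force"],s["finger_force"])
for c in("top","side"): print([(d["position"],d["confidence"]) for d in env.spot_point("pack",c) if abs(d["position"][1]+.196)<.04])
print(fit([T,S],[([-.055,-.026,.076],[-.055,.026,.076]),([.055,-.026,.076],[.055,.026,.076])],[.58,-.196,0],(.03,.01,.05)))
```

```text
[ 0.5758329  -0.19611319  0.03966123] [-2.22325366 -1.54887026  3.02663976] 29.891833662986755
[]
[([0.3152, -0.21, 0.0042], 0.93), ([0.579, -0.1985, 0.022], 0.87)]
(array([ 0.59  , -0.2026,  0.05  ]), np.float64(8.3))
```

Call:
jog_arm([
  {"x": 1,"y": 0,"z": 0,"wx": 0,"wy": 0,"wz": 0,"claw": 0},
  {"x": 1,"y": 0,"z": 0,"wx": 0,"wy": 0,"wz": 0,"claw": 0},
  {"x": 1,"y": 0,"z": 0,"wx": 0,"wy": 0,"wz": 0,"claw": 0},
  {"x": 1,"y": 0,"z": 0,"wx": 0,"wy": 0,"wz": 0,"claw": 0},
  {"x": 1,"y": 0,"z": 0,"wx": 0,"wy": 0,"wz": 0,"claw": 0},
  {"x": 1,"y": 0,"z": 0,"wx": 0,"wy": 0,"wz": 0,"claw": 0},
  {"x": 1,"y": 0,"z": 0,"wx": 0,"wy": 0,"wz": 0,"claw": 0},
  {"x": 1,"y": 0,"z": 0,"wx": 0,"wy": 0,"wz": 0,"claw": 0},
  {"x": 1,"y": 0,"z": 0,"wx": 0,"wy": 0,"wz": 0,"claw": 0},
  {"x": 0,"y": 0,"z": 0,"wx": 0,"wy": 0,"wz": 0,"claw": 0},
  {"x": 0,"y": 0,"z": -1,"wx": 0,"wy": 0,"wz": 0,"claw": 0},
  {"x": 0,"y": 0,"z": -1,"wx": 0,"wy": 0,"wz": 0,"claw": 0},
  {"x": 0,"y": 0,"z": -2,"wx": 0,"wy": 0,"wz": 0,"claw": 0},
  {"x": 0,"y": 0,"z": -3,"wx": 0,"wy": 0,"wz": 0,"claw": 0},
  {"x": 0,"y": 0,"z": -3,"wx": 0,"wy": 0,"wz": 0,"claw": 0},
  {"x": 0,"y": 0,"z": 0,"wx": 0,"wy": 0,"wz": 0,"claw": 0},
  {"x": 0,"y": 0,"z": 0,"wx": 0,"wy": 0,"wz": 0,"claw": 0},
  {"x": 0,"y": 0,"z": 0,"wx": 0,"wy": 0,"wz": 0,"claw": 0},
])

```text
t: 8.1
tcp_pos: [0.4859, -0.1957, 0.1382]
eef_rot: [-0.001, -0.001, 1.0, 0.0]
wrist_force: [0.4, 0.2, -4.0]
gripper_width: 0.0514
finger_force: 29.9
```

Run:
```python
from fit import *
T,S=snap("top"),snap("side","lift.png")
im=cv2.imread("pics/lift.png")[60:260,240:480]; cv2.imwrite("pics/lift_c.png",cv2.resize(im,(720,600),interpolation=2))
for c in("top","side"):
  for n in("pack","pack_nose"): print(n,[(np.round(d["position"],3),round(d["confidence"],2)) for d in env.spot_point(n,c) if abs(d["position"][1]+.196)<.06])
th=.138; c,s=np.cos(th),np.sin(th)
go([.627-.108*c,.1765-.108*s,.16],th)
```

```text
pack []
pack_nose []
pack [(array([ 0.486, -0.197,  0.118]), 0.96), (array([ 0.314, -0.211,  0.001]), 0.82)]
pack_nose [(array([ 0.543, -0.197,  0.119]), 0.7)]
t 8.4 tcp [ 0.4866 -0.1961  0.1388] F [-0.3 -0.1 -4.8] w 0.0518
shift cm [-3.43 35.77 -2.1 ] turn deg [ 0.04 -0.07 -7.77]
```

View pics/lift_c.png

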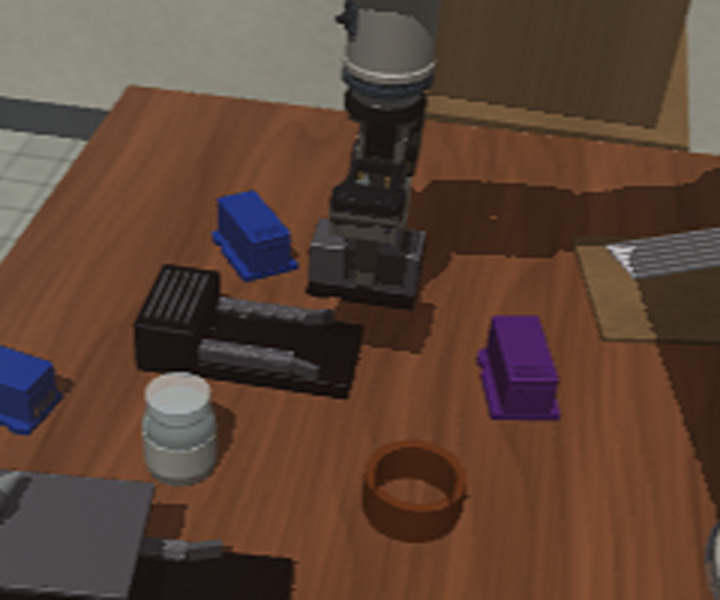

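The crop shows the grey pack at (365,265), held level with the charger empty at (250,340), and the jar and tape upright. Next I carry it to the station.

Call:
jog_arm([
  {"x": -0.1,"y": 1.0,"z": 0,"wx": 0,"wy": 0,"wz": 0,"claw": 0},
  {"x": -0.2,"y": 2.0,"z": 0,"wx": 0,"wy": 0,"wz": 0,"claw": 0},
  {"x": -0.3,"y": 3.0,"z": 0,"wx": 0,"wy": 0,"wz": 0,"claw": 0},
  {"x": -0.3,"y": 3.0,"z": 0,"wx": 0,"wy": 0,"wz": 0,"claw": 0},
  {"x": -0.3,"y": 3.0,"z": 0,"wx": 0,"wy": 0,"wz": 0,"claw": 0},
  {"x": -0.3,"y": 3.0,"z": 0,"wx": 0,"wy": 0,"wz": 0,"claw": 0},
  {"x": -0.3,"y": 3.0,"z": 0,"wx": 0,"wy": 0,"wz": 0,"claw": 0},
  {"x": -0.3,"y": 3.0,"z": 0,"wx": 0,"wy": 0,"wz": 0,"claw": 0},
  {"x": -0.3,"y": 3.0,"z": 0,"wx": 0,"wy": 0,"wz": 0,"claw": 0},
  {"x": -0.3,"y": 3.0,"z": 0,"wx": 0,"wy": 0,"wz": 0,"claw": 0},
  {"x": -0.3,"y": 3.0,"z": 0,"wx": 0,"wy": 0,"wz": 0,"claw": 0},
  {"x": -0.3,"y": 3.0,"z": 0,"wx": 0,"wy": 0,"wz": 0,"claw": 0},
  {"x": -0.1,"y": 2.0,"z": 0,"wx": 0,"wy": 0,"wz": 0,"claw": 0},
  {"x": 0,"y": 0.8,"z": 0,"wx": 0,"wy": 0,"wz": 0,"claw": 0},
  {"x": 0,"y": 0,"z": 0,"wx": 0,"wy": 0,"wz": -3.9,"claw": 0},
  {"x": 0,"y": 0,"z": 0,"wx": 0,"wy": 0,"wz": -3.9,"claw": 0},
  {"x": 0,"y": 0,"z": 0,"wx": 0,"wy": 0,"wz": 0,"claw": 0},
  {"x": 0,"y": 0,"z": 0,"wx": 0,"wy": 0,"wz": 0,"claw": 0},
])

```text
t: 10.2
tcp_pos: [0.5199, 0.1616, 0.1395]
eef_rot: [-0.0, -0.068, 0.998, -0.0]
wrist_force: [-0.2, 0.2, -4.3]
gripper_width: 0.052
finger_force: 29.9
```

Run:
```python
from fit import *
T,S=snap("top","at_t.png"),snap("side","at_s.png")
a=cv2.imread("pics/at_t.png")[140:250,220:330]; b=cv2.imread("pics/at_s.png")[190:310,180:370]
o=np.zeros((600,800,3),np.uint8); o[:400,:400]=cv2.resize(a,(400,400),interpolation=2); o[:253,400:]=cv2.resize(b,(400,253),interpolation=2); cv2.imwrite("pics/at.png",o)
for c in("top","side"):
  for n in("pack","pack_nose","station_mouth"): print(c,n,[(np.round(d["position"],3),round(d["confidence"],2)) for d in env.spot_point(n,c) if abs(d["position"][1]-.17)<.06])
th=.138; c,s=np.cos(th),np.sin(th)
go([.627-.108*c,.1765-.108*s,.0405],th)
```

```text
top pack [(array([0.521, 0.162, 0.124]), 0.57)]
top pack_nose []
top station_mouth [(array([0.581, 0.172, 0.02 ]), 0.98)]
side pack [(array([0.522, 0.162, 0.122]), 0.7)]
side pack_nose [(array([0.575, 0.168, 0.119]), 0.89)]
side station_mouth [(array([0.583, 0.171, 0.021]), 0.64)]
t 10.6 tcp [0.5201 0.1617 0.1396] F [-0.2  0.4 -5.2] w 0.052
shift cm [ 0.01 -0.01  9.91] turn deg [-0.   -0.    0.01]
```

View pics/at.png

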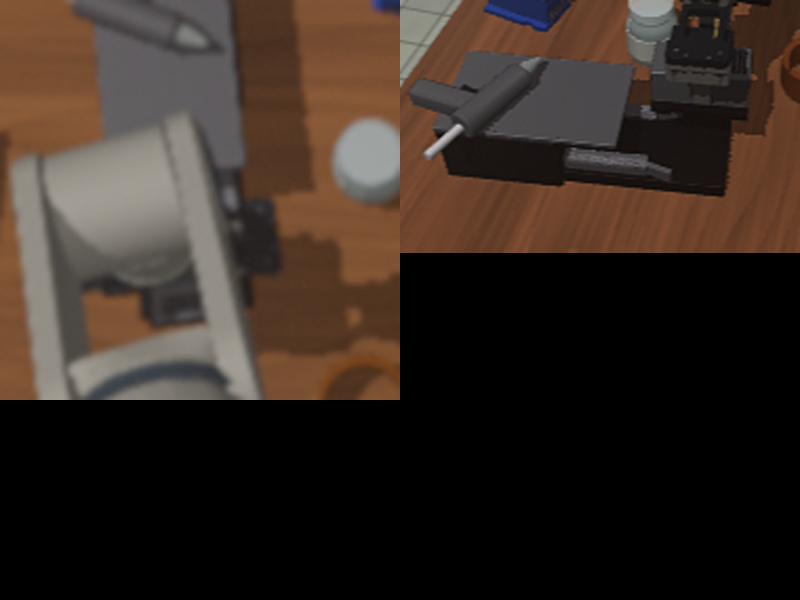

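The pack hangs level over the apron: side crop (700,90), yaw matching the deck. I lower it in small steps, watching the force.

Call:
jog_arm([
  {"x": 0,"y": 0,"z": 2,"wx": 0,"wy": 0,"wz": 0,"claw": 0},
  {"x": 0,"y": 0,"z": 3,"wx": 0,"wy": 0,"wz": 0,"claw": 0},
  {"x": 0,"y": 0,"z": 2,"wx": 0,"wy": 0,"wz": 0,"claw": 0},
  {"x": 0,"y": 0,"z": 1.5,"wx": 0,"wy": 0,"wz": 0,"claw": 0},
  {"x": 0,"y": 0,"z": 0.5,"wx": 0,"wy": 0,"wz": 0,"claw": 0},
  {"x": 0,"y": 0,"z": 0.5,"wx": 0,"wy": 0,"wz": 0,"claw": 0},
  {"x": 0,"y": 0,"z": 0.3,"wx": 0,"wy": 0,"wz": 0,"claw": 0},
  {"x": 0,"y": 0,"z": 0.1,"wx": 0,"wy": 0,"wz": 0,"claw": 0},
  {"x": 0,"y": 0,"z": 0,"wx": 0,"wy": 0,"wz": 0,"claw": 0},
  {"x": 0,"y": 0,"z": 0,"wx": 0,"wy": 0,"wz": 0,"claw": 0},
])

```text
t: 11.6
tcp_pos: [0.5204, 0.1619, 0.0411]
eef_rot: [0.0, -0.069, 0.998, 0.0]
wrist_force: [0.2, 0.3, -4.0]
gripper_width: 0.0515
finger_force: 29.9
```

Not yet touching (still carrying about 4 N). I go 1 mm lower, then slide in slowly.

Call:
jog_arm([
  {"x": 0,"y": 0,"z": 0.1,"wx": 0,"wy": 0,"wz": 0,"claw": 0},
  {"x": -0.3,"y": 0,"z": 0,"wx": 0,"wy": 0,"wz": 0,"claw": 0},
  {"x": -0.3,"y": 0,"z": 0,"wx": 0,"wy": 0,"wz": 0,"claw": 0},
  {"x": -0.3,"y": 0,"z": 0,"wx": 0,"wy": 0,"wz": 0,"claw": 0},
  {"x": -0.3,"y": 0,"z": 0,"wx": 0,"wy": 0,"wz": 0,"claw": 0},
  {"x": -0.3,"y": 0,"z": 0,"wx": 0,"wy": 0,"wz": 0,"claw": 0},
  {"x": 0,"y": 0,"z": 0,"wx": 0,"wy": 0,"wz": 0,"claw": 0},
])

```text
t: 12.3
tcp_pos: [0.5358, 0.164, 0.0397]
eef_rot: [0.0, -0.069, 0.998, 0.0]
wrist_force: [0.8, -0.2, -1.3]
gripper_width: 0.0517
finger_force: 29.9
```

Call:
jog_arm([
  {"x": -0.3,"y": 0,"z": 0,"wx": 0,"wy": 0,"wz": 0,"claw": 0},
  {"x": -0.3,"y": 0,"z": 0,"wx": 0,"wy": 0,"wz": 0,"claw": 0},
  {"x": -0.3,"y": 0,"z": 0,"wx": 0,"wy": 0,"wz": 0,"claw": 0},
  {"x": -0.3,"y": 0,"z": 0,"wx": 0,"wy": 0,"wz": 0,"claw": 0},
  {"x": -0.3,"y": 0,"z": 0,"wx": 0,"wy": 0,"wz": 0,"claw": 0},
  {"x": 0,"y": 0,"z": 0,"wx": 0,"wy": 0,"wz": 0,"claw": 0},
])

```text
t: 12.9
tcp_pos: [0.5507, 0.1661, 0.0396]
eef_rot: [0.001, -0.069, 0.998, 0.0]
wrist_force: [-0.0, 0.3, 0.7]
gripper_width: 0.0519
finger_force: 29.9
```

Call:
jog_arm([
  {"x": -0.3,"y": 0,"z": 0,"wx": 0,"wy": 0,"wz": 0,"claw": 0},
  {"x": -0.3,"y": 0,"z": 0,"wx": 0,"wy": 0,"wz": 0,"claw": 0},
  {"x": -0.3,"y": 0,"z": 0,"wx": 0,"wy": 0,"wz": 0,"claw": 0},
  {"x": -0.3,"y": 0,"z": 0,"wx": 0,"wy": 0,"wz": 0,"claw": 0},
  {"x": -0.3,"y": 0,"z": 0,"wx": 0,"wy": 0,"wz": 0,"claw": 0},
  {"x": 0,"y": 0,"z": 0,"wx": 0,"wy": 0,"wz": 0,"claw": 0},
])

```text
t: 13.5
tcp_pos: [0.5655, 0.1682, 0.0397]
eef_rot: [0.001, -0.069, 0.998, 0.0]
wrist_force: [-0.9, 0.0, 2.0]
gripper_width: 0.0519
finger_force: 29.9
```

Call:
jog_arm([
  {"x": -0.3,"y": 0,"z": 0,"wx": 0,"wy": 0,"wz": 0,"claw": 0},
  {"x": -0.3,"y": 0,"z": 0,"wx": 0,"wy": 0,"wz": 0,"claw": 0},
  {"x": -0.3,"y": 0,"z": 0,"wx": 0,"wy": 0,"wz": 0,"claw": 0},
  {"x": -0.3,"y": 0,"z": 0,"wx": 0,"wy": 0,"wz": 0,"claw": 0},
  {"x": -0.3,"y": 0,"z": 0,"wx": 0,"wy": 0,"wz": 0,"claw": 0},
  {"x": 0,"y": 0,"z": 0,"wx": 0,"wy": 0,"wz": 0,"claw": 0},
])

```text
t: 14.1
tcp_pos: [0.5801, 0.1702, 0.0397]
eef_rot: [0.0, -0.069, 0.998, 0.0]
wrist_force: [-1.7, 0.3, 3.0]
gripper_width: 0.052
finger_force: 29.9
```

Run:
```python
from h import *
snap("side","in.png")
for n in("pack","pack_nose"): print(n,[(np.round(d["position"],3),round(d["confidence"],2)) for d in env.spot_point(n,"side") if abs(d["position"][1]-.17)<.06])
s=env.read_state(); print(s["tcp_pos"],s["wrist_force"],s["ft_torque"],s["eef_rot"])
cv2.imwrite("pics/in_c.png",cv2.resize(cv2.imread("pics/in.png")[180:300,180:370],(760,480),interpolation=2))
```

```text
pack [(array([0.584, 0.169, 0.02 ]), 0.91), (array([0.611, 0.176, 0.082]), 0.57)]
pack_nose [(array([0.637, 0.177, 0.023]), 0.73)]
[0.58009599 0.17019035 0.03965879] [-0.29293195 -1.23895972  1.14204748] [-0.09901825  0.30295948  0.01258367] [ 5.65958687e-04 -6.92311639e-02  9.97600481e-01  7.38921149e-05]
```

View pics/in_c.png

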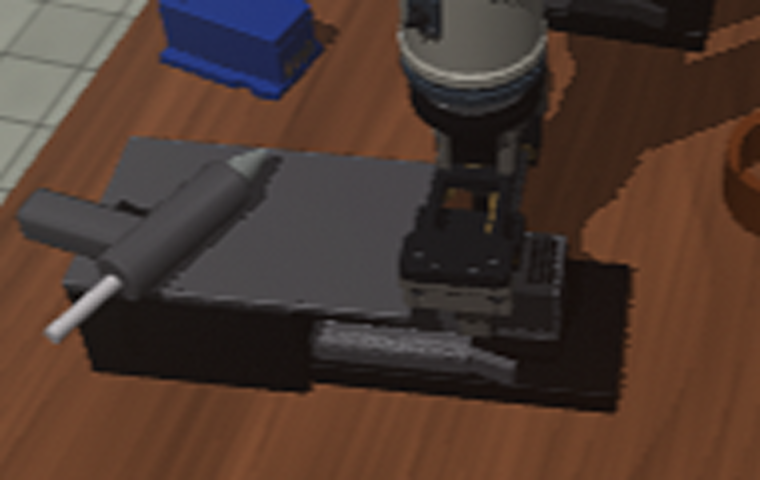

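The pack is in the rails, about 46 mm short of home, with its tail at (560,285) in the crop and its foot under the lips. I regrip near the tail so the fingers stay clear of the deck.

Call:
jog_arm([
  {"x": 0,"y": 0,"z": 0,"wx": 0,"wy": 0,"wz": 0,"claw": 0.75},
  {"x": 0,"y": 0,"z": 0,"wx": 0,"wy": 0,"wz": 0,"claw": 0.75},
  {"x": 0,"y": 0,"z": 0,"wx": 0,"wy": 0,"wz": 0,"claw": 0.75},
  {"x": 0,"y": 0,"z": 0,"wx": 0,"wy": 0,"wz": 0,"claw": 0.75},
  {"x": 1,"y": 0,"z": 0,"wx": 0,"wy": 0,"wz": 0,"claw": 0.75},
  {"x": 1,"y": 0,"z": 0,"wx": 0,"wy": 0,"wz": 0,"claw": 0.75},
  {"x": 1,"y": 0,"z": 0,"wx": 0,"wy": 0,"wz": 0,"claw": 0.75},
  {"x": 0.8,"y": 0,"z": 0,"wx": 0,"wy": 0,"wz": 0,"claw": 0.75},
  {"x": 0,"y": 0,"z": 0,"wx": 0,"wy": 0,"wz": 0,"claw": 0.75},
  {"x": 0,"y": 0,"z": 0,"wx": 0,"wy": 0,"wz": 0,"claw": 0.3},
  {"x": 0,"y": 0,"z": 0,"wx": 0,"wy": 0,"wz": 0,"claw": 0},
  {"x": 0,"y": 0,"z": 0,"wx": 0,"wy": 0,"wz": 0,"claw": 0},
  {"x": 0,"y": 0,"z": 0,"wx": 0,"wy": 0,"wz": 0,"claw": 0},
  {"x": 0,"y": 0,"z": 0,"wx": 0,"wy": 0,"wz": 0,"claw": 0},
])

```text
t: 15.65
tcp_pos: [0.5424, 0.165, 0.0397]
eef_rot: [0.0, -0.069, 0.998, 0.0]
wrist_force: [0.6, 0.3, 1.9]
gripper_width: 0.0518
finger_force: 30.0
```

Call:
jog_arm([
  {"x": -0.5,"y": 0,"z": 0,"wx": 0,"wy": 0,"wz": 0,"claw": 0},
  {"x": -0.5,"y": 0,"z": 0,"wx": 0,"wy": 0,"wz": 0,"claw": 0},
  {"x": -0.5,"y": 0,"z": 0,"wx": 0,"wy": 0,"wz": 0,"claw": 0},
  {"x": -0.5,"y": 0,"z": 0,"wx": 0,"wy": 0,"wz": 0,"claw": 0},
  {"x": 0,"y": 0,"z": 0,"wx": 0,"wy": 0,"wz": 0,"claw": 0},
])

```text
t: 16.15
tcp_pos: [0.5615, 0.1676, 0.0397]
eef_rot: [-0.001, -0.069, 0.998, -0.0]
wrist_force: [-2.2, -0.5, 5.9]
gripper_width: 0.0516
finger_force: 30.0
```

Call:
jog_arm([
  {"x": -0.4,"y": 0,"z": 0,"wx": 0,"wy": 0,"wz": 0,"claw": 0},
  {"x": -0.4,"y": 0,"z": 0,"wx": 0,"wy": 0,"wz": 0,"claw": 0},
  {"x": -0.4,"y": 0,"z": 0,"wx": 0,"wy": 0,"wz": 0,"claw": 0},
  {"x": -0.3,"y": 0,"z": 0,"wx": 0,"wy": 0,"wz": 0,"claw": 0},
  {"x": 0,"y": 0,"z": 0,"wx": 0,"wy": 0,"wz": 0,"claw": 0},
])

```text
t: 16.65
tcp_pos: [0.5747, 0.1693, 0.0396]
eef_rot: [-0.002, -0.069, 0.998, -0.0]
wrist_force: [-7.2, -0.5, 10.4]
gripper_width: 0.0518
finger_force: 30.0
```

Call:
jog_arm([
  {"x": -0.2,"y": 0,"z": 0,"wx": 0,"wy": 0,"wz": 0,"claw": 0},
  {"x": -0.2,"y": 0,"z": 0,"wx": 0,"wy": 0,"wz": 0,"claw": 0},
  {"x": 0,"y": 0,"z": 0,"wx": 0,"wy": 0,"wz": 0,"claw": 0},
])

```text
t: 16.95
tcp_pos: [0.5784, 0.1698, 0.0396]
eef_rot: [-0.002, -0.069, 0.998, -0.0]
wrist_force: [-8.0, -1.0, 11.9]
gripper_width: 0.0518
finger_force: 30.0
```

Call:
jog_arm([
  {"x": -0.2,"y": 0,"z": 0,"wx": 0,"wy": 0,"wz": 0,"claw": 0},
  {"x": 0,"y": 0,"z": 0,"wx": 0,"wy": 0,"wz": 0,"claw": 0},
])

```text
t: 17.15
tcp_pos: [0.5812, 0.1702, 0.0396]
eef_rot: [-0.001, -0.069, 0.998, -0.0]
wrist_force: [-4.9, -1.0, 8.5]
gripper_width: 0.0516
finger_force: 30.0
```

Run:
```python
from h import *
S=snap("side"); 
for n in("pack","pack_nose"): print(n,[(np.round(d["position"],4),round(d["confidence"],2)) for d in env.spot_point(n,"side") if abs(d["position"][1]-.17)<.06])
s=env.read_state(); print(s["tcp_pos"],s["wrist_force"])
```

```text
pack [(array([0.6185, 0.1736, 0.0218]), 0.42)]
pack_nose []
[0.58121842 0.17018432 0.03962978] [-4.45125528 -0.711431    7.06881451]
```

Call:
jog_arm([
  {"x": -0.2,"y": 0,"z": 0,"wx": 0,"wy": 0,"wz": 0,"claw": 0},
  {"x": -0.2,"y": 0,"z": 0,"wx": 0,"wy": 0,"wz": 0,"claw": 0},
  {"x": 0,"y": 0,"z": 0,"wx": 0,"wy": 0,"wz": 0,"claw": 0},
])

```text
t: 17.6
tcp_pos: [0.5847, 0.1706, 0.0396]
eef_rot: [-0.002, -0.069, 0.998, -0.0]
wrist_force: [-6.9, -2.0, 9.7]
gripper_width: 0.0518
finger_force: 30.0
```

Call:
jog_arm([
  {"x": -0.1,"y": 0,"z": 0,"wx": 0,"wy": 0,"wz": 0,"claw": 0},
  {"x": -0.1,"y": 0,"z": 0,"wx": 0,"wy": 0,"wz": 0,"claw": 0},
  {"x": 0,"y": 0,"z": 0,"wx": 0,"wy": 0,"wz": 0,"claw": 0},
])

```text
t: 17.9
tcp_pos: [0.5864, 0.1709, 0.0396]
eef_rot: [-0.002, -0.069, 0.998, -0.0]
wrist_force: [-8.8, -1.9, 10.2]
gripper_width: 0.0519
finger_force: 30.0
```

Call:
jog_arm([
  {"x": -0.1,"y": 0,"z": 0,"wx": 0,"wy": 0,"wz": 0,"claw": 0},
  {"x": -0.1,"y": 0,"z": 0,"wx": 0,"wy": 0,"wz": 0,"claw": 0},
  {"x": 0,"y": 0,"z": 0,"wx": 0,"wy": 0,"wz": 0,"claw": 0},
])

```text
t: 18.2
tcp_pos: [0.5879, 0.1711, 0.0396]
eef_rot: [-0.003, -0.069, 0.998, -0.0]
wrist_force: [-9.8, -1.5, 12.1]
gripper_width: 0.0515
finger_force: 30.0
```

Call:
jog_arm([
  {"x": -0.1,"y": 0,"z": 0,"wx": 0,"wy": 0,"wz": 0,"claw": 0},
  {"x": -0.1,"y": 0,"z": 0,"wx": 0,"wy": 0,"wz": 0,"claw": 0},
  {"x": 0,"y": 0,"z": 0,"wx": 0,"wy": 0,"wz": 0,"claw": 0},
])

```text
t: 18.5
tcp_pos: [0.5879, 0.1711, 0.0396]
eef_rot: [-0.004, -0.069, 0.998, -0.001]
wrist_force: [-17.3, -2.4, 19.2]
gripper_width: 0.0519
finger_force: 30.0
```

Call:
jog_arm([
  {"x": -0.1,"y": 0,"z": 0,"wx": 0,"wy": 0,"wz": 0,"claw": 0},
  {"x": -0.1,"y": 0,"z": 0,"wx": 0,"wy": 0,"wz": 0,"claw": 0},
  {"x": 0,"y": 0,"z": 0,"wx": 0,"wy": 0,"wz": 0,"claw": 0},
])

```text
t: 18.8
tcp_pos: [0.5881, 0.1712, 0.0395]
eef_rot: [-0.006, -0.069, 0.998, -0.001]
wrist_force: [-23.5, -2.2, 24.3]
gripper_width: 0.0516
finger_force: 30.0
```

Run:
```python
from h import *
S=snap("side","home.png"); 
for c in("side","top"):
  if c=="top": snap(c)
  for n in("pack","pack_nose"): print(n,[(np.round(d["position"],4),round(d["confidence"],2)) for d in env.spot_point(n,c) if abs(d["position"][1]-.17)<.06])
s=env.read_state(); print(s["tcp_pos"],s["wrist_force"],s["ft_torque"])
cv2.imwrite("pics/home_c.png",cv2.resize(cv2.imread("pics/home.png")[200:300,250:370],(720,600),interpolation=2))
```

```text
pack [(array([0.6292, 0.1759, 0.0206]), 0.53)]
pack_nose []
pack []
pack_nose []
[0.58806308 0.17114753 0.03948545] [-22.35362448  -2.03587463  23.58328202] [-0.17177067  3.7273303   0.04618335]
```

View pics/home_c.png

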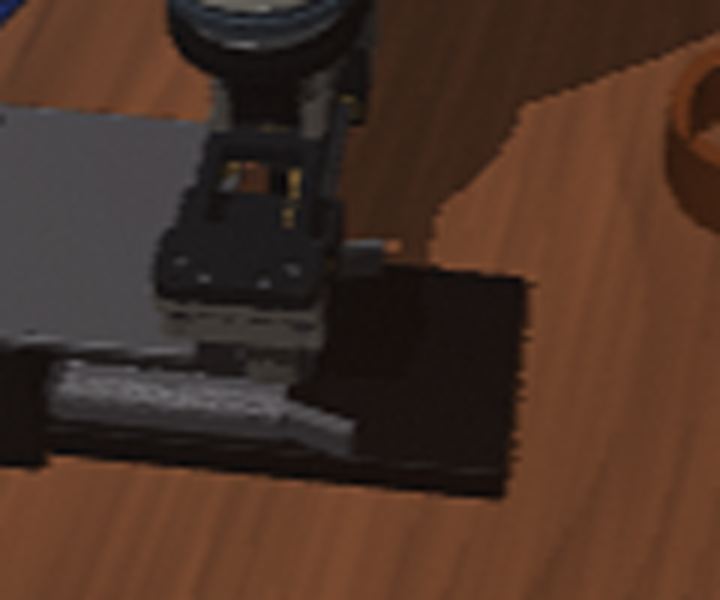

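The force climbed against a hard stop at TCP x = 0.588. The network puts the pack at (0.629, 0.176), i.e. against the end wall, and in the crop only its short tail shows under the gripper at (280,340). I relax the push, release and retreat.

Call:
jog_arm([
  {"x": 0.2,"y": 0,"z": 0,"wx": 0,"wy": 0,"wz": 0,"claw": 0},
  {"x": 0.2,"y": 0,"z": 0,"wx": 0,"wy": 0,"wz": 0,"claw": 0},
  {"x": 0,"y": 0,"z": 0,"wx": 0,"wy": 0,"wz": 0,"claw": 0},
  {"x": 0,"y": 0,"z": 0,"wx": 0,"wy": 0,"wz": 0,"claw": 0},
])

```text
t: 19.5
tcp_pos: [0.5882, 0.1712, 0.0395]
eef_rot: [-0.002, -0.069, 0.998, -0.0]
wrist_force: [-7.4, -1.1, 9.4]
gripper_width: 0.052
finger_force: 30.0
```

Call:
jog_arm([
  {"x": 0,"y": 0,"z": 0,"wx": 0,"wy": 0,"wz": 0,"claw": 0.8},
  {"x": 0,"y": 0,"z": 0,"wx": 0,"wy": 0,"wz": 0,"claw": 0.8},
  {"x": 0,"y": 0,"z": 0,"wx": 0,"wy": 0,"wz": 0,"claw": 0.8},
  {"x": 0,"y": 0,"z": 0,"wx": 0,"wy": 0,"wz": 0,"claw": 0.8},
  {"x": 0,"y": 0,"z": 0,"wx": 0,"wy": 0,"wz": 0,"claw": 0.8},
  {"x": 0,"y": 0,"z": -1,"wx": 0,"wy": 0,"wz": 0,"claw": 0.8},
  {"x": 0,"y": 0,"z": -2,"wx": 0,"wy": 0,"wz": 0,"claw": 0.8},
  {"x": 0,"y": 0,"z": -3,"wx": 0,"wy": 0,"wz": 0,"claw": 0.8},
  {"x": 0,"y": 0,"z": -4,"wx": 0,"wy": 0,"wz": 0,"claw": 0.8},
  {"x": 0,"y": 0,"z": -4,"wx": 0,"wy": 0,"wz": 0,"claw": 0.8},
  {"x": 4,"y": 0,"z": -2,"wx": 0,"wy": 0,"wz": 0,"claw": 0.8},
  {"x": 4,"y": 0,"z": 0,"wx": 0,"wy": 0,"wz": 0,"claw": 0.8},
  {"x": 4,"y": 0,"z": 0,"wx": 0,"wy": 0,"wz": 0,"claw": 0.8},
  {"x": 0,"y": -4,"z": 0,"wx": 0,"wy": 0,"wz": 0,"claw": 0.8},
  {"x": 0,"y": -4,"z": 0,"wx": 0,"wy": 0,"wz": 0,"claw": 0.8},
  {"x": 0,"y": -4,"z": 0,"wx": 0,"wy": 0,"wz": 0,"claw": 0.8},
  {"x": 0,"y": -4,"z": 0,"wx": 0,"wy": 0,"wz": 0,"claw": 0.8},
  {"x": 0,"y": -4,"z": 0,"wx": 0,"wy": 0,"wz": 0,"claw": 0.8},
])

```text
t: 21.3
tcp_pos: [0.4994, -0.0446, 0.2006]
eef_rot: [0.001, -0.069, 0.998, -0.0]
wrist_force: [0.4, 0.1, 0.5]
gripper_width: 0.0737
finger_force: 0.0
```

Run:
```python
from fit import *
T,S=snap("top","end_t.png"),snap("side","end_s.png")
for c in("side","top"):
  for n in("pack","station_seat","cookie_jar","tall_jar","tape_roll","gift_tray"): print(c,n,[(np.round(d["position"],3).tolist(),round(d["confidence"],2)) for d in env.spot_point(n,c)if n!="pack" or abs(d["position"][1]-.17)<.06])
print("deck",fit([T,S],DECK,[.627,.177,.138]))
TAIL=[([-.055,-.026,.076],[-.055,.026,.076])]
G=[(T,grad(T)),(S,grad(S))]
for v in G: # tail top edge position along the bay
    r=[(round(dx*1000,1),round(samp(*v,*TAIL[0],[.627+dx*.99,.1765+dx*.1376,.138]),1)) for dx in np.arange(-.014,.015,.002)]; print(r)
a=cv2.imread("pics/end_t.png")[150:240,230:320]; b=cv2.imread("pics/end_s.png")[210:300,250:350]
o=np.zeros((400,800,3),np.uint8); o[:,:400]=cv2.resize(a,(400,400),interpolation=2); o[:360,400:]=cv2.resize(b,(400,360),interpolation=2); cv2.imwrite("pics/end.png",o)
```

```text
side pack []
side station_seat []
side cookie_jar [([0.631, -0.01, 0.004], 0.89)]
side tall_jar [([0.516, -0.488, 0.001], 0.71)]
side tape_roll [([0.404, -0.008, -0.003], 0.93)]
side gift_tray [([0.602, 0.441, -0.0], 0.78)]
top pack [([0.628, 0.177, 0.023], 0.56)]
top station_seat [([0.628, 0.172, 0.019], 0.76), ([0.583, 0.173, 0.018], 0.59)]
top cookie_jar [([0.63, -0.005, 0.0], 0.5)]
top tall_jar [([0.513, -0.489, 0.0], 0.78)]
top tape_roll [([0.399, -0.005, -0.002], 0.48), ([0.6, -0.193, 0.025], 0.32)]
top gift_tray [([0.6, 0.445, 0.0], 0.57)]
deck (array([0.6284, 0.1766, 0.1408]), np.float64(7.73))
[(np.float64(-14.0), np.float64(1.1)), (np.float64(-12.0), np.float64(0.3)), (np.float64(-10.0), np.float64(1.1)), (np.float64(-8.0), np.float64(3.4)), (np.float64(-6.0), np.float64(6.2)), (np.float64(-4.0), np.float64(9.4)), (np.float64(-2.0), np.float64(11.9)), (np.float64(0.0), np.float64(13.0)), (np.float64(2.0), np.float64(11.5)), (np.float64(4.0), np.float64(8.2)), (np.float64(6.0), np.float64(4.0)), (np.float64(8.0), np.float64(0.7)), (np.float64(10.0), np.float64(1.1)), (np.float64(12.0), np.float64(1.1)), (np.float64(14.0), np.float64(0.1))]
[(np.float64(-14.0), np.float64(1.3)), (np.float64(-12.0), np.float64(1.7)), (np.float64(-10.0), np.float64(1.1)), (np.float64(-8.0), np.float64(0.1)), (np.float64(-6.0), np.float64(0.5)), (np.float64(-4.0), np.float64(1.7)), (np.float64(-2.0), np.float64(5.5)), (np.float64(0.0), np.float64(9.9)), (np.float64(2.0), np.float64(9.2)), (np.float64(4.0), np.float64(2.7)), (np.float64(6.0), np.float64(3.1)), (np.float64(8.0), np.float64(3.2)), (np.float64(10.0), np.float64(1.3)), (np.float64(12.0), np.float64(0.5)), (np.float64(14.0), np.float64(0.1))]
```

View pics/end.png

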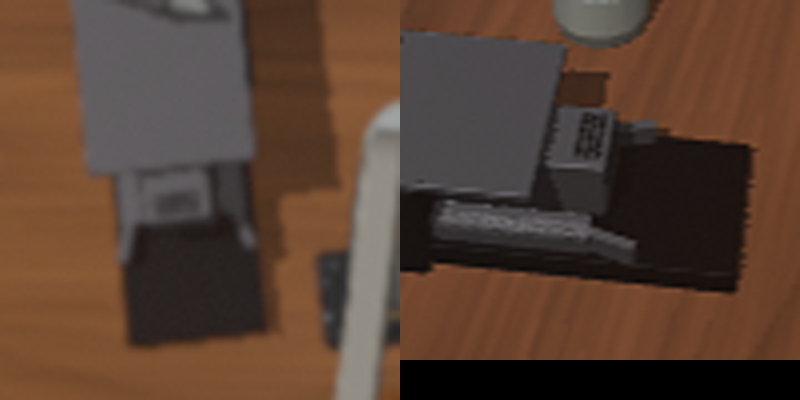

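The crop shows the pack level under the deck, with its tail at top (180,205) and side (580,165). Its tail edge fits 0 to +1 mm from home in both views, and the bystanders have not moved. I hand the job in.

```bash
python3 -c "
from station import env
print(env.finish_job())"
```

```text
the job is handed in; nothing more can be done
None
```

The job is handed in: the pack is in the glue station against the end wall, its tail edge within about 1 mm of home in both camera views. The jars, tape roll and tray measured where they started to within the camera's accuracy, the arm was clear, and about 21 s of the 72 s were used; the hand-in call did not report the judge's verdict.

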